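Take the plot tile out of the site model and put it on show

TASK

Take the green plot tile with the orange-roofed apartment block out of the site model: draw it forward past its click catches until it is wholly clear of the overhanging railway deck, stopping before it reaches the loose houses in front, and only then lift it, without straining the deck. Set it down, without dropping it, on the dark wooden display plinth, centred and square with the plinth's edges (either way round), and let go. Leave the two loose houses and the glue bottle where they are.

Things in the scene. Friction and masses are not known exactly. Their poses are not given: they have to be found in the camera images.
- board: Site model, fixed: brown board 340 mm (x) by 260 mm (y), 12 mm thick; origin at the centre of its underside, on the table. Its -x end, the front, faces roughly to the robot. The tile's home is centred at x = +55, y = 0 mm on the board's top. Rails 10 mm high guide the tile's sides (2 mm play) from x = +62 mm back to a stop at +117 mm. Fixed houses up to 35 mm high stand beyond |y| = 92 mm.
- deck: The overhanging lip: a white model railway deck fixed across the board, 60 mm (x) by 260 mm (y), 5 mm thick; its origin and axes are the board's. Its underside is 10 mm above the board's top (2 mm above the tile's top), its upper face 27 mm above the table; rails on it add 2 mm. It spans x = +80 to +140 mm of the board.
- deck_edge (a point): Middle of the deck's front lower edge (board x = +80, y = 0 mm, 22 mm above the table). At the start the rear 35 mm of the tile is under it. Hidden beneath, two sprung balls sit in notches in the tile's sides: drawing the tile forward, the pull climbs to a peak of about 10 to 15 N in the first 8 mm, then drops to about 5 N; the balls leave its rear end by 35 mm.
- tile: Loose green plot tile, 120 mm (x) by 100 mm (y), 8 mm thick, 0.17 to 0.35 kg; origin at the centre of its underside. Starts flat on the board (12 mm above the table), axes along the board's; it slides out along -x. Fixed on it, centred at x = -20, y = 0 mm: an apartment block, wooden walls 60 (x) by 40 (y) by 36 mm high, orange gable roof, top 64 mm above the tile's underside.
- tile_grip (a point): Point inside the apartment block, 26 mm above the tile's underside (x = -20, y = 0 mm of the tile): grip the block there across its 40 mm width (along the tile's y), fingers down. Nothing stands on the tile beside it; two hedges 5 mm high run along the tile's front edge (x = -59 to -53 mm) and the rear 50 mm is bare.
- plinth: Dark wooden display plinth, fixed, 160 mm (x) by 140 mm (y), 25 mm high, plain flat top; origin at the centre of its underside on the table. The tile belongs on it centred, its long side along the plinth's long side (x).
- house_l: Loose brown block house, 36 by 42 mm, 47 mm high, 70 g, origin at the centre of its underside; stands on the board about 125 mm in front of the board's middle, left (+y) of its middle line. It begins at least 85 mm in front of the tile's front edge as that lies at the start. Leave it alone.
- house_r: The same kind of house, right (-y) of the middle line. Leave it alone.
- glue: White glue bottle with an orange cap, 48 mm across, 120 mm high, 0.2 kg, upright on the table 140 to 165 mm from the plinth's centre on its +x side; origin at the centre of its underside. Leave it alone.
There are look-alikes about, which are no part of the job. What is meant by the tile is not pink, and is the smaller of those in its own colour.

How it is judged (in metres and radians):
On the way, in this order (a step that is already met when the one before it is completed fails the run):
1. the tile is slid forward until it is wholly clear of the deck (35 mm or more), still lying on the board (x of tile in the frame of board below 0.02 m and z of tile in the frame of board below 0.018 m and angle between tile's own z axis and vertical below 0.1 rad), for 0.05 s.
2. the tile is lifted at least 25 mm off the board (z of tile in the frame of board above 0.037 m), for 0.05 s.
At the end, for the whole second after the job is handed in: The tile lies flat and at rest on the plinth's top, upright, its centre within 15 mm of the plinth's centre and its long side within 0.17 rad (10 degrees) of the plinth's long side, either way round, and is released (horizontal distance between tile and plinth below 0.015 m and angle between the x axis of tile and the x axis of plinth, either way round below 0.17 rad and z of tile in the frame of plinth between 0.022 and 0.028 m and angle between tile's own z axis and vertical below 0.05 rad and linear speed of tile below 0.01 m/s and contact force between the fingers and tile below 0.1 N); the robot touches nothing.
It fails at once if a loose house is pushed more than 15 mm (distance of any of house_l, house_r from where it was at the start of the episode above 0.015 m).
It fails at once if the glue bottle is moved more than 20 mm or knocked over (distance of glue from where it was at the start of the episode above 0.02 m or angle between glue's own z axis and vertical above 0.5 rad).
It fails at once if the tile is forced against the overhanging deck with more than 20 N (contact force between tile and deck above 20 N).
It fails at once if the tile is dropped (falls free for more than about 10 mm) (linear speed of tile above 0.45 m/s and contact force between the fingers and tile below 0.3 N).
It also fails if it takes over 43 s, if anything falls off the work surface, if the arm or the gripper's body presses on something with over 40 N, if the wrist force passes 120 N, or if a joint passes its speed limit or range.

ROBOT

A 7-joint arm with a two-finger parallel gripper is mounted at the origin on the work surface. World frame = base frame: x ahead of the robot, y to its left, z up, the work surface at z = 0. Lengths are in m, angles in degrees, forces in N, time in s.
With the tool pointing down it reaches from about 0.4 to 0.875 m from the base axis. Payload 6.5 kg.
Tool frame: the origin (TCP) lies midway between the tips of the shut fingers; the grasp point (between the pads) lies 19 mm behind it; z points along the fingers, y is the direction in which the jaws open and shut (so a half turn about z gives the same grasp; the last joint's range is limited). The gripper opens to 85 mm and grips with 20 to 120 N. Pads are 22 mm wide; open, the fingers measure 114 mm over their backs; the gripper's body (76 mm by 85 mm) begins 54 mm behind the grasp point. The pads swing forward as they close: fully open they stand 13 mm farther back than shut.
Start: joints at [-77.705, 30.733, -0.252, 88.115, 0.149, 61.152, -4.079], TCP at [0.18, 0.625, 0.231] pointing down, gripper open.
Joint ranges: [-154.64, 154.64], [-21.42, 123.67], [-72.66, 72.17], [13.99, 137.28], [-74.86, 254.86], [10.95, 109.41], [-158.01, 158.01]. Speed limits (degrees/s): [136.94, 136.94, 180, 180, 180, 180, 180].

INTERFACE

Orientations are given as [roll, pitch, yaw] about the fixed x, y, z axes, in that order (R = Rz(yaw) Ry(pitch) Rx(roll)).
In Python, from cell import monitor, capture, camera_params, arm, finder gives the robot as it stands.
- The arm moves only by the tool move_arm, never from a script. Its argument "rows" is one flat list of numbers, 7 for each row, row after row: the opening, from -1 (shut) to 1 (fully open), then the shift along the world's x, y, z as a fraction of full scale, then the turn, a rotation vector about the world's x, y, z as a fraction of full scale. In form: [hand, x, y, z, wx, wy, wz, hand, x, y, z, wx, wy, wz, ...]. A call has 1 to 8 rows; each row shifts and turns the commanded pose from where the row before left it; what a row does not reach is not made up. Full scale, the value 1, is 0.5 m for a shift and 60 degrees for a turn. A row lasts 1/10 s, in which the tool goes at most 50 mm and 8.59 degrees, less where a joint would pass 70% of its speed; a pose out of reach is approached as far as the arm can. A call with a number of a shift or a turn outside -1 to 1 is refused whole. A call with a gripper value outside its range is refused whole. The fingers move at their own pace and stop on an object; "squeeze" is the grip in N (left out, the last holds). Time passes only in rows, so rows that do not move let the fingers close. It gives the time, the measured TCP pose, the force and the opening at its end, in the units of the state.
- monitor.get_obs(): the state, without advancing time (a new reading comes with each control period).
- capture(name): name is "side" or "top" or "wrist"; returns the picture (480x640x3 uint8, blue, green, red); there is no depth.
- camera_params(name): a dict with "vfov" (degrees; the focal length in pixels is half the picture's height over the tangent of half this angle, whatever the lens; pixels are square), "cx", "cy" (the principal point, pixels), "position" and "attitude" of the camera in the world. Camera axes: x right, y down, z forward; pixel columns grow to the right and rows downward; lengths in m; the calibration is good to about 2 mm. A picture is of the moment at which its call begins: read the wrist's pose just before it. camera_params takes no time and is no camera call; for the wrist camera it gives the pose at the moment of the call.
- arm.close_job(): hands the job in, once; it reports no verdict.
Trained networks look in the newest picture that a camera, given by its name, has taken for a name from the list of things; names that differ only in an ending like _2 or _b are one class to them, and where a whole thing is asked for, a point or a joint stands for the part that bears it (a point fixed in the world has none). Each returns a list of dicts, best first, with "conf" (0 to 1); they miss things now and then, are a little off and sometimes report something else, mostly with a low value. They report only what shows in the picture. A call takes as long as a camera call. They do not tell look-alikes from the thing itself.
- finder.recognise(camera, query): "location" ([x, y, z] in m, in world coordinates, good to about 4 mm: the middle of the surface that is visible of it).
- finder.pinpoint(camera, query): "location" ([x, y, z] in m, in world coordinates, good to about 4 mm: a listed point, or the origin of a listed thing).
The state is a dict: "time_s": time; "q": joint angles; "qvel": joint speeds; "effort": joint torques, N m; "tcp_pos": TCP position; "ee_rot": TCP orientation; "ft_force": force on the tool from outside, world axes, zero at the start; "ft_torque": the same for the moment, N m; "grip_width": finger opening in m.
Only numpy, scipy, OpenCV 4.12 (cv2) and the standard library are available. Lean on these libraries where they do the work, as an engineer would, in place of code of your own. Each camera call takes 0.05 s, during which the arm holds its last target.

## Working session

There is one attempt and no reset: what is moved stays moved. The work goes in short steps, Python scripts to look and compute and a tool call to move; the robot and the scene stay as the last step left them, time stands still between calls to the robot, and variables do not carry over. Pictures are saved under pics/ and viewed, and the job is handed in when it is done.

Besides the shell and the picture viewer there is one more tool, called after "Call:" as name(argument=value, ...) on one line, values as JSON. move_arm: Moves the arm, as the interface text tells. Shift numbers are shares of 0.5 m and turn numbers shares of 60 degrees, none past 1 either way. Its arguments: {"type":"object","properties":{"rows":{"type":"array","items":{"type":"number"}},"squeeze":{"type":"number"}},"required":["rows"]}

```bash
mkdir -p pics; ls
python3 - <<'E'
from cell import monitor, capture, camera_params, arm, finder
import cv2
o=monitor.get_obs(); print(o)
for n in ["side","top"]:
    p=camera_params(n); print(n,p)
    cv2.imwrite(f"pics/{n}0.png",capture(n))
    for q in ["tile","board","plinth"]:
        print(q,finder.pinpoint(n,q))
E
```

```text
pics
{'time_s': 0.0, 'q': array([-77.7050965 ,  30.77817016,  -0.25190128,  88.16990372,
         0.14761894,  61.15068197,  -4.07919709]), 'qvel': array([ 0.00661641, -0.02739516, -0.04764824,  0.12190779, -0.02342584,
        0.0747543 , -0.07101857]), 'effort': array([ 3.73851981e-04, -5.83381891e+01,  1.04874138e+00, -2.59111798e+01,
        1.23057855e-02,  9.29694419e-03, -1.02990469e-05]), 'tcp_pos': array([0.1799863 , 0.62394037, 0.23041126]), 'ee_rot': array([-1.79901837e+02,  7.27541929e-03,  1.63913777e+02]), 'ft_force': array([ 0.2513561 , -0.23093372,  0.75888889]), 'ft_torque': array([-0.01433709,  0.04399511,  0.02355208]), 'grip_width': 0.08501435333457087}
side {'vfov': 53.558867538954324, 'cx': 311.7046083191943, 'cy': 236.62394528472706, 'position': array([ 0.17899897, -0.5084521 ,  0.70313606]), 'attitude': array([-131.46171088,   -1.07979561,  -34.75095071])}
tile [{'location': [0.8074, -0.1129, -0.0003], 'conf': 0.97}, {'location': [0.6222, 0.1849, 0.0121], 'conf': 0.63}, {'location': [0.4239, 0.5146, -0.0054], 'conf': 0.61}]
board [{'location': [0.5693, 0.1967, 0.0025], 'conf': 0.74}]
plinth [{'location': [0.5551, -0.1986, -0.0016], 'conf': 0.75}]
top {'vfov': 42.98778172654466, 'cx': 322.7557479000038, 'cy': 238.43285835297903, 'position': array([0.4803279 , 0.09766634, 1.73687484]), 'attitude': array([-176.42175386,    0.53171055,  -90.9777109 ])}
tile [{'location': [0.422, 0.5174, -0.0004], 'conf': 0.67}, {'location': [0.6236, 0.1884, 0.0117], 'conf': 0.65}, {'location': [0.8037, -0.1124, -0.0009], 'conf': 0.56}]
board [{'location': [0.5696, 0.1976, 0.0035], 'conf': 0.57}]
plinth [{'location': [0.5556, -0.1938, 0.002], 'conf': 0.83}]
```

View pics/top0.png

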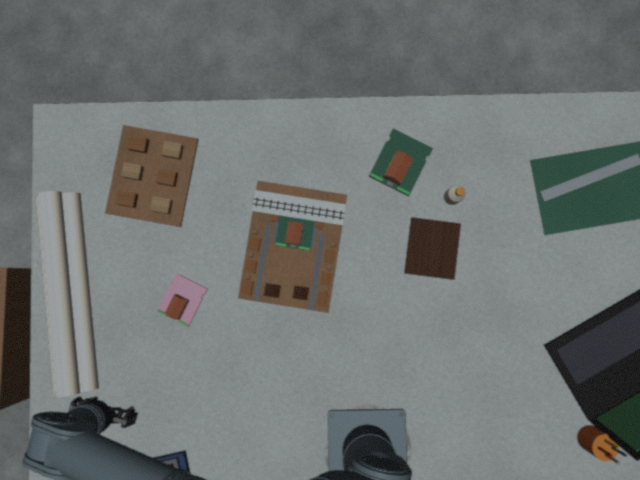

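View pics/side0.png

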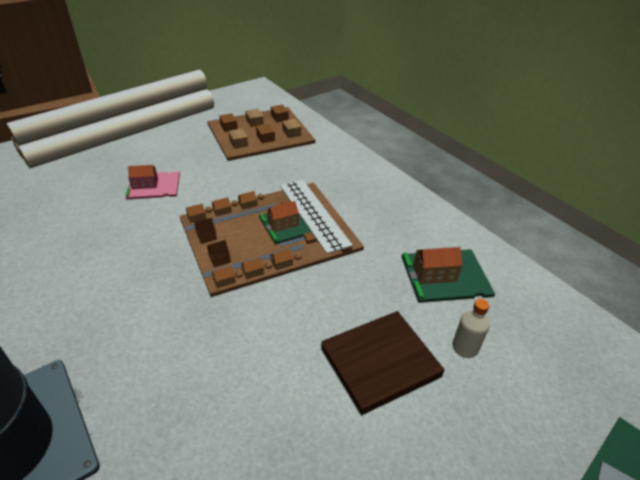

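The candidates are the small green tile under the deck (top view 295,234), a larger green tile (400,162) and a pink one (182,300). By the description it is the one at (295,234). Next I'll measure orientations and take a close crop.

```bash
cat > h.py <<'E'
import numpy as np, cv2
from scipy.spatial.transform import Rotation as R
def proj(P,p):
    f=240/np.tan(np.radians(p["vfov"]/2))
    Rm=R.from_euler('xyz',p["attitude"],degrees=True).as_matrix()
    c=(np.atleast_2d(P)-p["position"])@Rm
    return np.c_[p["cx"]+f*c[:,0]/c[:,2],p["cy"]+f*c[:,1]/c[:,2]]
def back(uv,z,p):
    f=240/np.tan(np.radians(p["vfov"]/2))
    Rm=R.from_euler('xyz',p["attitude"],degrees=True).as_matrix()
    uv=np.atleast_2d(uv)
    d=np.c_[(uv[:,0]-p["cx"])/f,(uv[:,1]-p["cy"])/f,np.ones(len(uv))]@Rm.T
    return p["position"]+d*((z-p["position"][2])/d[:,2])[:,None]
def info(C):
    for i in range(4):
        d=C[(i+1)%4]-C[i]; print(np.round(C[i],4),"len %.4f ang %.2f"%(np.hypot(*d[:2]),np.degrees(np.arctan2(d[1],d[0]))))
    print("centre",C.mean(0).round(4))
E
python3 - <<'E'
from h import *
from cell import camera_params
im=cv2.imread("pics/top0.png");p=camera_params("top")
print("board");info(back([(257,181),(347,193),(329,312),(239,298)],.012,p))
print("plinth");info(back([(411,217),(461,222),(455,279.5),(404.5,273)],.025,p))
a=cv2.resize(im[170:325,230:360],None,fx=4.5,fy=3.8*4.5/3.8,interpolation=cv2.INTER_CUBIC)[:600]
b=cv2.resize(im[205:290,395:475],None,fx=6,fy=6,interpolation=cv2.INTER_CUBIC)
cv2.imwrite("pics/ca.png",a[:598]);cv2.imwrite("pics/cb.png",b)
E
```

```text
board
[0.7561 0.2968 0.012 ] len 0.2592 ang -98.70
[0.7169 0.0406 0.012 ] len 0.3410 ang 170.34
[0.3807 0.0978 0.012 ] len 0.2570 ang 80.26
[0.4242 0.351  0.012 ] len 0.3363 ang -9.29
centre [0.5695 0.1965 0.012 ]
plinth
[ 0.6437 -0.1378  0.025 ] len 0.1411 ang -96.78
[ 0.6271 -0.2779  0.025 ] len 0.1625 ang 172.30
[ 0.466  -0.2562  0.025 ] len 0.1421 ang 81.68
[ 0.4866 -0.1156  0.025 ] len 0.1587 ang -8.07
centre [ 0.5559 -0.1969  0.025 ]
```

View pics/ca.png

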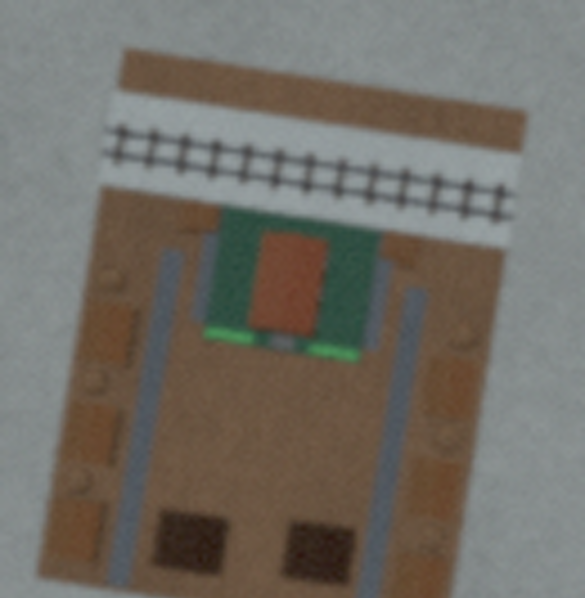

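View pics/cb.png

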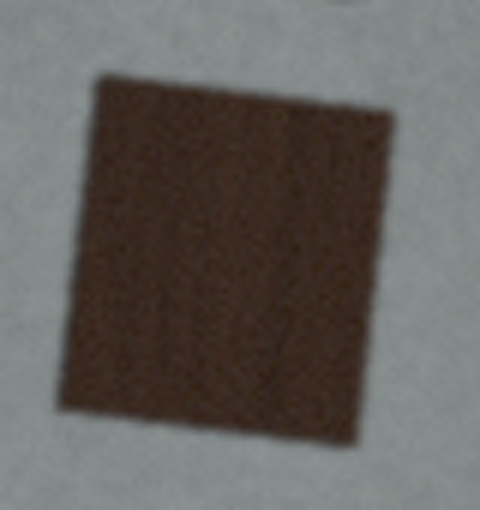

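The crop shows the green tile with its orange roof at (290,280) under the white deck, with bright hedges in front and two dark houses at (190,540) and (318,550). This is the intended one, since the other green tile is visibly bigger. Moving above it.

Call:
move_arm(rows=[1, 0.06, -0.062, 0, 0, 0, 0.016, 1, 0.06, -0.062, 0, 0, 0, 0.016, 1, 0.06, -0.062, 0, 0, 0, 0.016, 1, 0.06, -0.062, 0, 0, 0, 0.016, 1, 0.06, -0.062, 0, 0, 0, 0.016, 1, 0.06, -0.062, 0, 0, 0, 0.016, 1, 0.06, -0.062, 0, 0, 0, 0.016], squeeze=70)

```text
time_s: 1.1
tcp_pos: [0.3912, 0.4062, 0.2316]
ee_rot: [180.0, 0.0, 170.7]
ft_force: [0.9, 0.4, 0.9]
grip_width: 0.0855
```

Call:
move_arm(rows=[1, 0.06, -0.062, 0, 0, 0, 0, 1, 0.06, -0.062, 0, 0, 0, 0, 1, 0.06, -0.062, 0, 0, 0, 0, 1, 0.06, -0.062, 0, 0, 0, 0, 1, 0.06, -0.062, 0, 0, 0, 0, 1, 0.06, -0.062, 0, 0, 0, 0, 1, 0.06, -0.062, 0, 0, 0, 0, 1, 0, 0, 0, 0, 0, 0])

```text
time_s: 1.9
tcp_pos: [0.6044, 0.1829, 0.2315]
ee_rot: [-179.8, 0.2, 170.1]
ft_force: [0.1, -0.9, -0.3]
grip_width: 0.085
```

Run:
```python
from cell import monitor, capture, camera_params, arm, finder
import cv2,numpy as np
from h import *
capture("wrist")
o=monitor.get_obs(); print(o['time_s'],o['tcp_pos'],o['ee_rot'],o['ft_force'])
p=camera_params("wrist");print(p)
im=capture("wrist");cv2.imwrite("pics/w1.png",im)
print(finder.pinpoint("wrist","tile_grip"),finder.pinpoint("wrist","deck_edge"))
```

```text
1.95 [0.60209278 0.18665623 0.23118939] [-1.79910610e+02  7.55103185e-02  1.70284365e+02] [ 0.08635364  1.10482293 -0.08346516]
{'vfov': 70.45765456524198, 'cx': 324.0747696065432, 'cy': 237.42743577124727, 'position': array([0.5210562 , 0.20040769, 0.37354126]), 'attitude': array([1.61271046e+02, 8.53334397e-02, 8.02567770e+01])}
[{'location': [0.6049, 0.193, 0.039], 'conf': 0.95}, {'location': [0.7824, -0.1004, 0.0324], 'conf': 0.56}] [{'location': [0.6447, 0.1868, 0.0228], 'conf': 0.84}, {'location': [0.5662, 0.2009, 0.0034], 'conf': 0.57}]
```

View pics/w1.png

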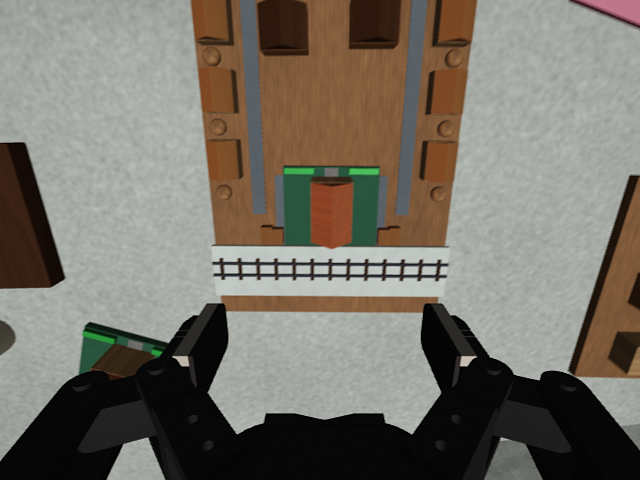

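The wrist view shows the tile at (332,207) with its roof at (331,212), and the deck's front edge running about (213,247)–(449,247). It's nearly aligned with the tool already, so I'll compute the exact figures.

```bash
cat >> h.py <<'E'
def bd(x,y,z,c=(.5695,.1967),a=-9.35):
    a=np.radians(a);return [c[0]+x*np.cos(a)-y*np.sin(a),c[1]+x*np.sin(a)+y*np.cos(a),z]
E
python3 - <<'E'
from h import *
p={'vfov': 70.45765456524198, 'cx': 324.0747696065432, 'cy': 237.42743577124727, 'position': np.array([0.5210562 , 0.20040769, 0.37354126]), 'attitude': np.array([1.61271046e+02, 8.53334397e-02, 8.02567770e+01])}
im=cv2.imread("pics/w1.png")
print("tile front", back([(284,168),(380,168)],.025,p))
print("deck front", back([(213,247),(449,247)],.027,p))
print("board back", back([(222,312),(438,311)],.012,p))
best=None
from itertools import product
P=lambda c,a:proj([bd(80,0,0)]*0+[bd(.08,.13,.027,c,a),bd(.08,-.13,.027,c,a),bd(.17,.13,.012,c,a),bd(.17,-.13,.012,c,a),bd(.055-.06,.05,.02,c,a),bd(.055-.06,-.05,.02,c,a)],p)
q=P((.5695,.1967),-9.35);print(q.round(1))
o=im.copy()
for u,v in q: cv2.circle(o,(int(round(u)),int(round(v))),3,(0,0,255),1)
for u,v in proj([bd(.005,.02,.056),bd(.065,.02,.056),bd(.065,-.02,.056),bd(.005,-.02,.056),bd(.005,0,.076),bd(.065,0,.076)],p): cv2.circle(o,(int(round(u)),int(round(v))),2,(255,255,0),1)
cv2.imwrite("pics/w1b.png",cv2.resize(o[150:320,190:470],None,fx=2.8,fy=2.8,interpolation=cv2.INTER_CUBIC))
E
```

```text
tile front [[0.55740011 0.15245366 0.025     ]
 [0.57383445 0.24827158 0.025     ]]
deck front [[0.62721764 0.05907958 0.027     ]
 [0.67049124 0.3119327  0.027     ]]
board back [[0.71509134 0.04079238 0.012     ]
 [0.75783033 0.29925308 0.012     ]]
[[449.  246.2]
 [209.8 247.6]
 [436.5 311.6]
 [222.2 312.7]
 [377.7 166.5]
 [280.3 167.2]]
```

View pics/w1b.png

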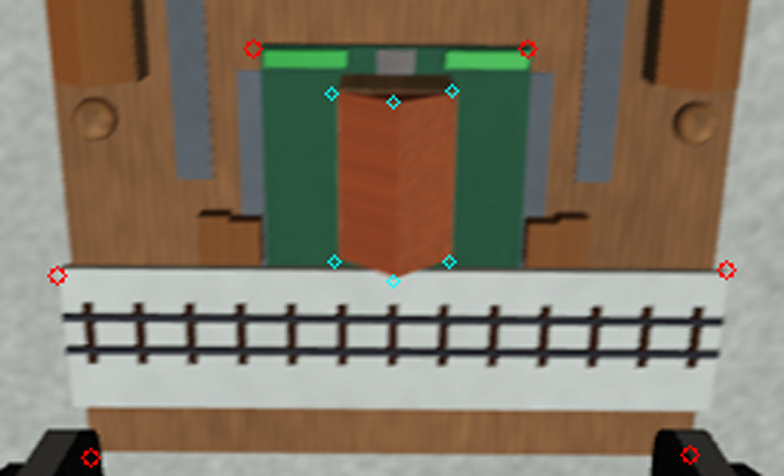

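The overlay agrees with the picture to about 1 mm, and the yaw is about -9.6°. Descending in two stages.

Call:
move_arm(rows=[1, 0.002, 0.001, -0.05, 0, 0, 0, 1, 0.002, 0.001, -0.05, 0, 0, 0, 1, 0, 0, -0.05, 0, 0, 0, 1, 0, 0, -0.05, 0, 0, 0, 1, 0, 0, -0.05, 0, 0, 0, 1, 0, 0, 0, 0, 0, 0, 1, 0, 0, 0, 0, 0, 0, 1, 0, 0, 0, 0, 0, 0])

```text
time_s: 2.9
tcp_pos: [0.6029, 0.1926, 0.108]
ee_rot: [179.9, 0.1, 170.7]
ft_force: [0.1, -0.5, 0.9]
grip_width: 0.0854
```

Run:
```python
from cell import monitor, capture, camera_params, arm, finder
import cv2,numpy as np
from h import *
o=monitor.get_obs(); print(o['time_s'],o['tcp_pos'],o['ee_rot'],o['ft_force'],o['qvel'])
p=camera_params("wrist")
im=capture("wrist");cv2.imwrite("pics/w2.png",im)
np.savez("pw2",**p)
print(proj([bd(.035,0,.076,a=-9.6)],p), proj([o['tcp_pos']],p))
```

```text
2.9 [0.60290575 0.19256044 0.10799649] [1.79913937e+02 1.19249961e-01 1.70684271e+02] [ 0.08977133 -0.47164787  0.91693621] [ 0.21174597 -0.28788352  0.25737253 -0.16116277  0.05686498 -0.19168493
  0.04535969]
[[321.90444854 278.43432812]] [[324.7523197  305.23389378]]
```

View pics/w2.png

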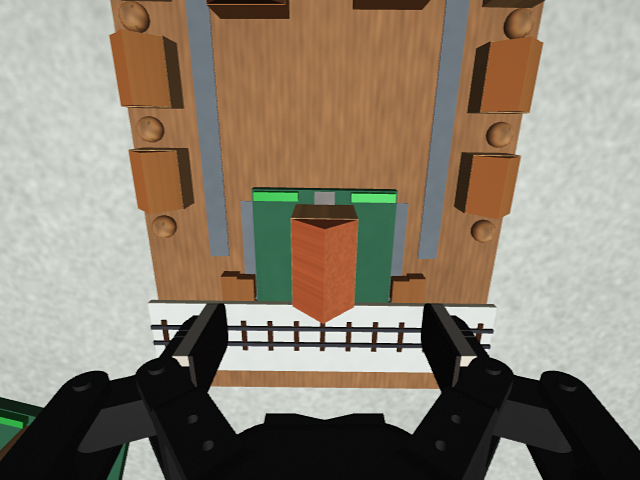

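The block at (324,265) is centred between the fingers at (204) and (443), with about 0.5° excess yaw. Descending to grip height.

Call:
move_arm(rows=[1, 0.001, 0, -0.03, 0, 0, -0.004, 1, 0, 0, -0.03, 0, 0, -0.004, 1, 0, 0, -0.03, 0, 0, 0, 1, 0, 0, -0.03, 0, 0, 0, 1, 0, 0, -0.03, 0, 0, 0, 1, 0, 0, -0.022, 0, 0, 0, 1, 0, 0, 0, 0, 0, 0, 1, 0, 0, 0, 0, 0, 0])

```text
time_s: 3.75
tcp_pos: [0.6027, 0.1915, 0.0202]
ee_rot: [-180.0, -0.0, 170.2]
ft_force: [-0.1, -0.1, -0.2]
grip_width: 0.0853
```

Run:
```python
from cell import monitor, capture, camera_params, arm, finder
import cv2,numpy as np
o=monitor.get_obs(); print(o['time_s'],o['tcp_pos'],o['ee_rot'],o['ft_force'])
cv2.imwrite("pics/w3.png",capture("wrist"))
```

```text
3.75 [0.60273152 0.19152057 0.02016083] [-1.79994600e+02 -2.02430862e-03  1.70151803e+02] [-0.13117043 -0.07868619 -0.21433713]
```

View pics/w3.png

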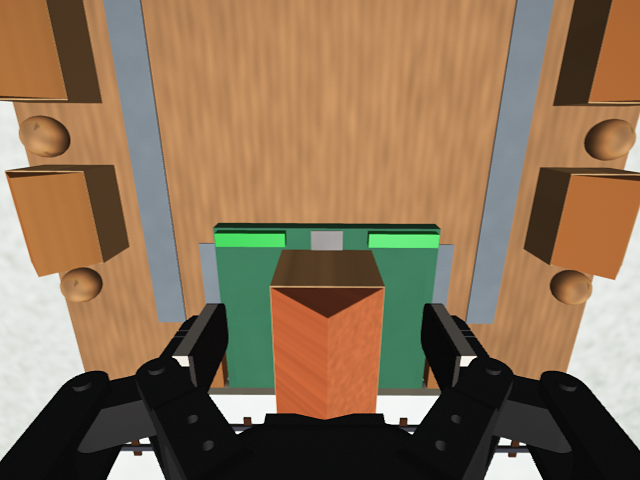

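The fingers straddle the block, which sits at (327,340), and the alignment is good. I'll rise 3 mm for tip clearance and close.

Call:
move_arm(rows=[1, 0, 0.001, 0.006, 0, 0, 0, 1, 0, 0, 0, 0, 0, 0, -1, 0, 0, 0, 0, 0, 0, -1, 0, 0, 0, 0, 0, 0, -1, 0, 0, 0, 0, 0, 0, -1, 0, 0, 0, 0, 0, 0, -1, 0, 0, 0, 0, 0, 0, -1, 0, 0, 0, 0, 0, 0], squeeze=70)

```text
time_s: 4.6
tcp_pos: [0.6029, 0.1921, 0.0236]
ee_rot: [180.0, 0.0, 170.2]
ft_force: [-0.8, -0.4, 3.1]
grip_width: 0.0391
```

Run:
```python
from cell import monitor, capture, camera_params, arm, finder
import cv2,numpy as np
o=monitor.get_obs(); print(o['time_s'],o['tcp_pos'],o['ee_rot'],o['ft_force'],o['grip_width'])
cv2.imwrite("pics/w4.png",capture("wrist"))
```

```text
4.6 [0.60288658 0.19212381 0.02356956] [1.79985177e+02 2.67768584e-02 1.70151636e+02] [-0.84344142 -0.4272852   3.0693874 ] 0.03908392746455969
```

View pics/w4.png

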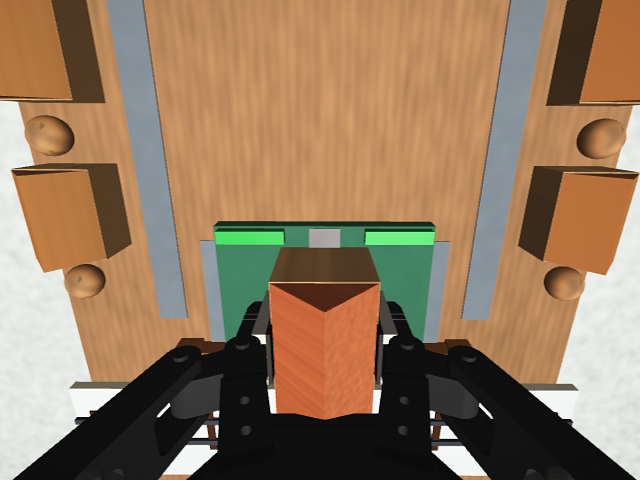

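The grip holds at 39 mm. Drawing the tile forward along the board's -x.

Call:
move_arm(rows=[-1, -0.006, 0.001, 0, 0, 0, 0, -1, -0.006, 0.001, 0, 0, 0, 0, -1, -0.006, 0.001, 0, 0, 0, 0, -1, -0.006, 0.001, 0, 0, 0, 0, -1, -0.006, 0.001, 0, 0, 0, 0, -1, -0.006, 0.001, 0, 0, 0, 0])

```text
time_s: 5.25
tcp_pos: [0.5867, 0.1948, 0.0237]
ee_rot: [179.9, 0.2, 170.1]
ft_force: [6.3, -0.6, 1.0]
grip_width: 0.0395
```

Run:
```python
from cell import monitor, capture, camera_params, arm, finder
import cv2,numpy as np
o=monitor.get_obs(); print(o['time_s'],o['tcp_pos'],o['ee_rot'],o['ft_force'],o['grip_width'])
cv2.imwrite("pics/w5.png",capture("wrist"))
```

```text
5.25 [0.58669507 0.19478104 0.02374717] [179.93876861   0.24828936 170.12959617] [ 6.29342173 -0.6249162   0.95298023] 0.03945144113354605
```

View pics/w5.png

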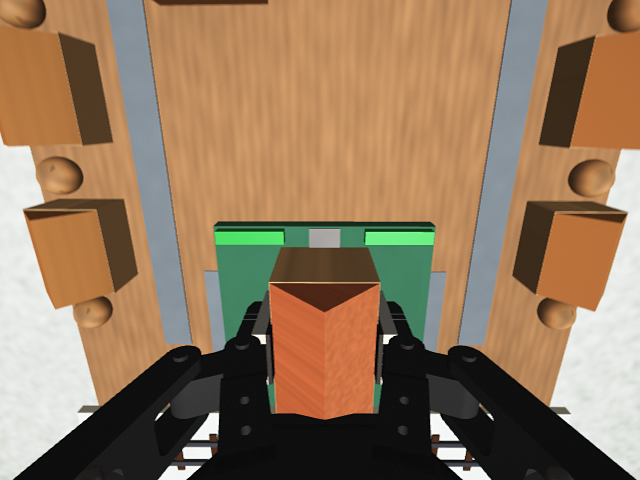

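The tile moved about 17 mm with the block, with no slip, and the force is down to 6 N. Continuing to about 48 mm.

Call:
move_arm(rows=[-1, -0.0085, 0.0014, 0, 0, 0, 0, -1, -0.0085, 0.0014, 0, 0, 0, 0, -1, -0.0085, 0.0014, 0, 0, 0, 0, -1, -0.0085, 0.0014, 0, 0, 0, 0, -1, -0.0085, 0.0014, 0, 0, 0, 0, -1, -0.0085, 0.0014, 0, 0, 0, 0, -1, -0.0085, 0.0014, 0, 0, 0, 0, -1, 0, 0, 0, 0, 0, 0])

```text
time_s: 6.1
tcp_pos: [0.5543, 0.2002, 0.0235]
ee_rot: [180.0, -0.0, 170.2]
ft_force: [1.6, -1.2, 6.3]
grip_width: 0.0388
```

Run:
```python
from cell import monitor, capture, camera_params, arm, finder
import cv2,numpy as np
o=monitor.get_obs(); print(o['time_s'],o['tcp_pos'],o['ee_rot'],o['ft_force'],o['grip_width'])
cv2.imwrite("pics/w6.png",capture("wrist"))
im=capture("side");cv2.imwrite("pics/s6.png",cv2.resize(im[170:300,170:370],None,fx=4,fy=4,interpolation=cv2.INTER_CUBIC))
print(finder.pinpoint("side","tile"),finder.pinpoint("side","tile_grip"))
```

```text
6.1 [0.5543081  0.20016436 0.02352038] [ 1.79995989e+02 -1.55687923e-02  1.70168920e+02] [ 1.58138652 -1.15855039  6.25609036] 0.038835117411853005
[{'location': [0.5735, 0.197, 0.0139], 'conf': 0.97}, {'location': [0.4262, 0.5152, -0.0062], 'conf': 0.86}, {'location': [0.8056, -0.1138, -0.0006], 'conf': 0.8}] [{'location': [0.4011, 0.5236, 0.03], 'conf': 0.87}, {'location': [0.7872, -0.1009, 0.0351], 'conf': 0.6}]
```

View pics/w6.png

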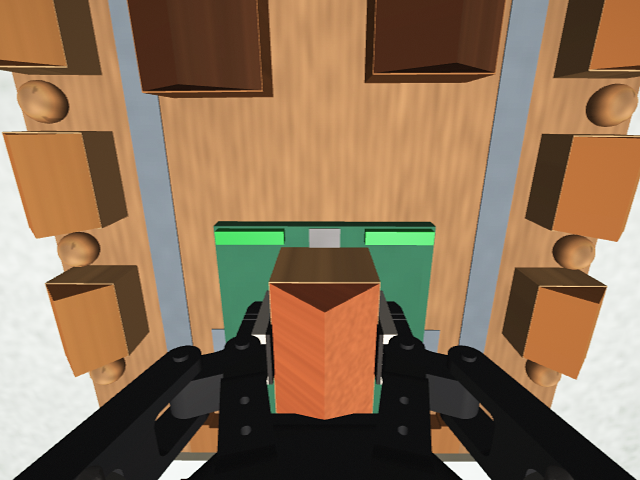

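View pics/s6.png

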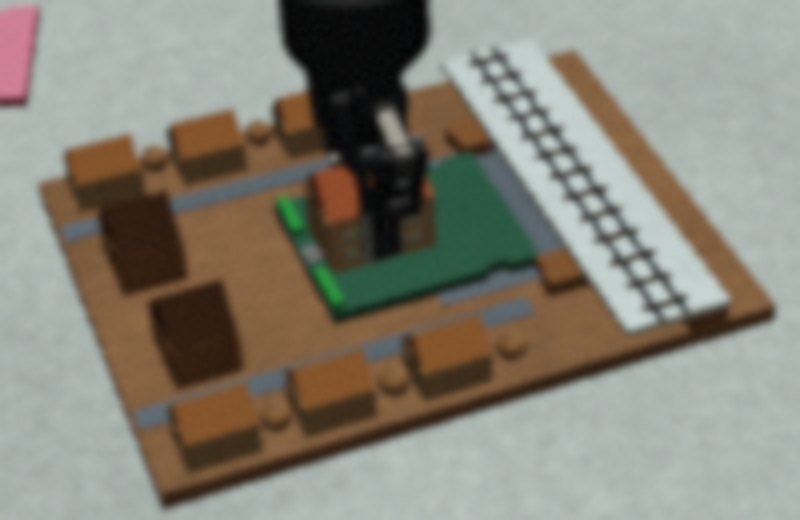

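The tile is wholly clear of the deck, its rear edge about 13 mm in front, still flat on the board and well short of the houses at (205,45) and (435,40). Now the lift.

Call:
move_arm(rows=[-1, 0, 0, 0, 0, 0, 0, -1, 0, 0, 0.015, 0, 0, 0, -1, 0, 0, 0.02, 0, 0, 0, -1, 0, 0, 0.03, 0, 0, 0, -1, 0, 0, 0.03, 0, 0, 0, -1, 0, 0, 0.03, 0, 0, 0, -1, 0, 0, 0.03, 0, 0, 0, -1, 0, 0, 0, 0, 0, 0], squeeze=80)

```text
time_s: 7.1
tcp_pos: [0.5566, 0.2006, 0.1036]
ee_rot: [179.9, 0.2, 170.1]
ft_force: [1.0, -0.2, -1.4]
grip_width: 0.039
```

Run:
```python
from cell import monitor, capture, camera_params, arm, finder
import cv2,numpy as np
o=monitor.get_obs(); print(o['time_s'],o['tcp_pos'],o['ee_rot'],o['ft_force'],o['grip_width'])
cv2.imwrite("pics/w7.png",capture("wrist"))
```

```text
7.1 [0.55657802 0.20058576 0.10359952] [179.85460865   0.21775849 170.14543781] [ 1.03486093 -0.24146729 -1.35708919] 0.039042248744967846
```

View pics/w7.png

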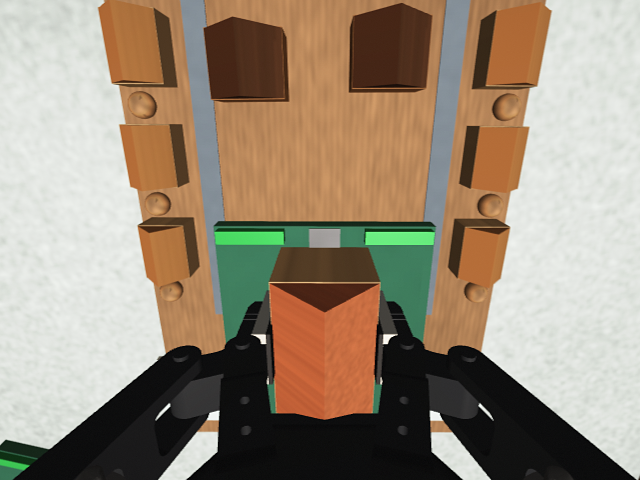

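The tile is held without slip, and the house positions look unchanged. Carrying it across to the plinth.

Call:
move_arm(rows=[-1, -0.001, -0.02, 0, 0, 0, 0.004, -1, -0.003, -0.04, 0, 0, 0, 0.004, -1, -0.003, -0.06, 0, 0, 0, 0.004, -1, -0.003, -0.07, 0, 0, 0, 0.004, -1, -0.003, -0.07, 0, 0, 0, 0.004, -1, -0.003, -0.07, 0, 0, 0, 0.004, -1, -0.003, -0.07, 0, 0, 0, 0.004, -1, -0.003, -0.07, 0, 0, 0, 0.004])

```text
time_s: 7.95
tcp_pos: [0.5426, -0.0374, 0.0999]
ee_rot: [-180.0, -0.1, 172.1]
ft_force: [0.9, 0.4, -2.1]
grip_width: 0.0389
```

Call:
move_arm(rows=[-1, -0.003, -0.07, 0, 0, 0, 0, -1, -0.003, -0.07, 0, 0, 0, 0, -1, -0.003, -0.07, 0, 0, 0, 0, -1, -0.003, -0.06, 0, 0, 0, 0, -1, -0.003, -0.04, 0, 0, 0, 0, -1, -0.001, -0.01, 0, 0, 0, 0, -1, 0, 0, 0, 0, 0, 0, -1, 0, 0, 0, 0, 0, 0])

```text
time_s: 8.75
tcp_pos: [0.5357, -0.1933, 0.1003]
ee_rot: [179.9, -0.1, 172.2]
ft_force: [0.4, -0.1, -2.9]
grip_width: 0.0388
```

Run:
```python
from cell import monitor, capture, camera_params, arm, finder
import cv2,numpy as np
o=monitor.get_obs(); print(o['time_s'],o['tcp_pos'],o['ee_rot'],o['ft_force'],o['grip_width'])
p=camera_params("wrist");np.savez("pw8",**p);cv2.imwrite("pics/w8.png",capture("wrist"))
im=capture("side");cv2.imwrite("pics/s8.png",im)
```

```text
8.75 [ 0.53572097 -0.19333641  0.10030958] [ 1.79931613e+02 -5.73236969e-02  1.72168356e+02] [ 0.39829346 -0.0952097  -2.92234614] 0.0388409353324367
```

View pics/w8.png

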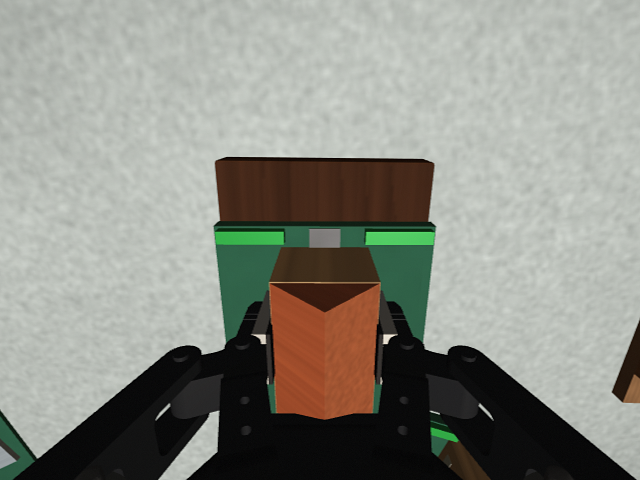

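View pics/s8.png

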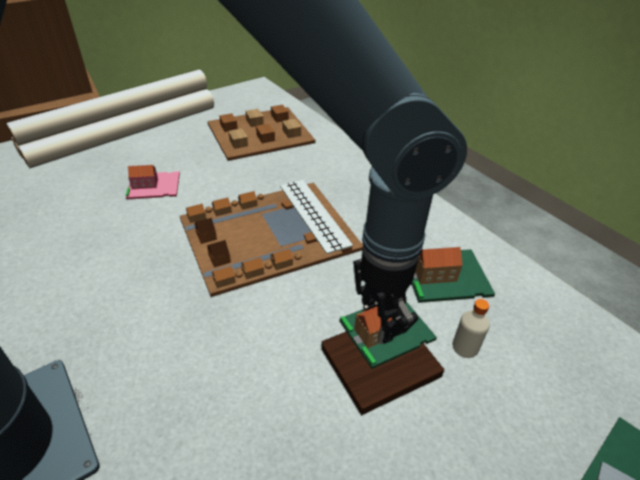

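Run:
```python
from h import *
z=np.load("pw8.npz");p={k:(z[k] if z[k].ndim else float(z[k])) for k in z}
im=cv2.imread("pics/w8.png");cv2.imwrite("pics/w8c.png",cv2.resize(im[145:240,205:445],None,fx=3.3,fy=3.3,interpolation=cv2.INTER_CUBIC))
C=back([(217,160),(434,162)],.025,p);T=back([(215,224),(435,224)],.0885+.008,p)
print(C,np.linalg.norm(C[1]-C[0]),np.degrees(np.arctan2(*(C[1]-C[0])[1::-1]))-90)
print(T,np.linalg.norm(T[1]-T[0]),np.degrees(np.arctan2(*(T[1]-T[0])[1::-1]))-90)
for M,h,n in((C,.08,"plinth"),(T,.06,"tile")):
    for a in(np.radians(-7.7),): print(n,M.mean(0)[:2]+h*np.array([np.cos(a),np.sin(a)]))
```

```text
[[ 0.46711016 -0.25201745  0.025     ]
 [ 0.48700639 -0.11703477  0.025     ]] 0.13644114333440485 -8.384929499074403
[[ 0.4903098  -0.23678898  0.0965    ]
 [ 0.50383428 -0.13908148  0.0965    ]] 0.09863906917091887 -7.880690439542633
plinth [ 0.55633693 -0.195245  ]
tile [ 0.55653103 -0.1959744 ]
```

View pics/w8c.png

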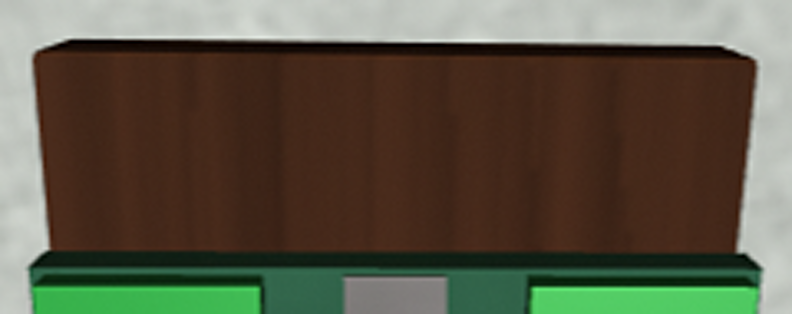

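The tile and plinth centres agree within 1 mm and 0.5°. Lowering.

Call:
move_arm(rows=[-1, 0, 0, -0.02, 0, 0, 0, -1, 0, 0, -0.025, 0, 0, 0, -1, 0, 0, -0.025, 0, 0, 0, -1, 0, 0, -0.02, 0, 0, 0, -1, 0, 0, -0.015, 0, 0, 0, -1, 0, 0, -0.01, 0, 0, 0, -1, 0, 0, 0, 0, 0, 0])

```text
time_s: 9.55
tcp_pos: [0.5354, -0.195, 0.0425]
ee_rot: [180.0, -0.1, 172.1]
ft_force: [0.7, -0.3, -2.1]
grip_width: 0.0388
```

Call:
move_arm(rows=[-1, 0, 0, -0.003, 0, 0, 0, -1, 0, 0, -0.003, 0, 0, 0, -1, 0, 0, 0, 0, 0, 0])

```text
time_s: 9.85
tcp_pos: [0.536, -0.1951, 0.0404]
ee_rot: [-180.0, 0.0, 172.1]
ft_force: [-0.4, -0.2, -1.7]
grip_width: 0.0388
```

Call:
move_arm(rows=[-1, 0, 0, -0.003, 0, 0, 0, -1, 0, 0, 0, 0, 0, 0, -1, 0, 0, -0.002, 0, 0, 0, -1, 0, 0, 0, 0, 0, 0])

```text
time_s: 10.25
tcp_pos: [0.5358, -0.195, 0.0377]
ee_rot: [180.0, -0.0, 172.1]
ft_force: [-0.6, 0.2, -1.7]
grip_width: 0.0389
```

Call:
move_arm(rows=[-1, 0, 0, -0.002, 0, 0, 0, -1, 0, 0, 0, 0, 0, 0])

```text
time_s: 10.45
tcp_pos: [0.5358, -0.195, 0.0366]
ee_rot: [180.0, -0.0, 172.1]
ft_force: [-0.3, -0.7, -2.8]
grip_width: 0.0387
```

Call:
move_arm(rows=[-1, 0, 0, -0.002, 0, 0, 0, -1, 0, 0, 0, 0, 0, 0])

```text
time_s: 10.65
tcp_pos: [0.5359, -0.1951, 0.0366]
ee_rot: [180.0, -0.0, 172.1]
ft_force: [-3.6, 0.6, 8.5]
grip_width: 0.039
```

Call:
move_arm(rows=[-1, 0, 0, -0.002, 0, 0, 0, -1, 0, 0, 0, 0, 0, 0])

```text
time_s: 10.85
tcp_pos: [0.5359, -0.195, 0.0365]
ee_rot: [180.0, -0.0, 172.1]
ft_force: [-6.2, 2.6, 17.3]
grip_width: 0.0391
```

The tile is seated, since the force rose while z stayed put. I'll take off the excess push, open, then retreat straight up.

Call:
move_arm(rows=[-1, 0, 0, 0.003, 0, 0, 0, -1, 0, 0, 0, 0, 0, 0, 1, 0, 0, 0, 0, 0, 0, 1, 0, 0, 0, 0, 0, 0, 1, 0, 0, 0, 0, 0, 0, 1, 0, 0, 0, 0, 0, 0, 1, 0, 0, 0, 0, 0, 0, 1, 0, 0, 0, 0, 0, 0])

```text
time_s: 11.65
tcp_pos: [0.5359, -0.1951, 0.0362]
ee_rot: [180.0, -0.0, 172.1]
ft_force: [-0.7, 0.2, -0.1]
grip_width: 0.0854
```

Run:
```python
from cell import monitor, capture, camera_params, arm, finder
import cv2,numpy as np
o=monitor.get_obs(); print(o['time_s'],o['tcp_pos'],o['ee_rot'],o['ft_force'],o['grip_width'])
cv2.imwrite("pics/w9.png",capture("wrist"))
```

```text
11.65 [ 0.53586434 -0.19505554  0.03624011] [ 1.79999657e+02 -2.55222433e-03  1.72072781e+02] [-0.67694375  0.23647822 -0.05069922] 0.0853777733480295
```

View pics/w9.png

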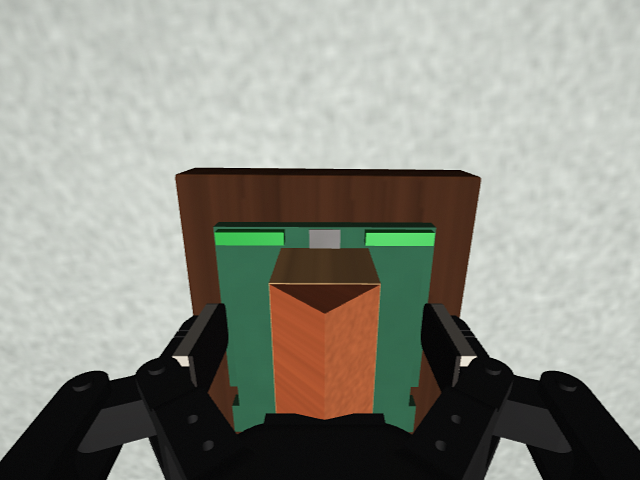

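The fingers are open and clear of the block, and the tile sits squarely inside the plinth outline from (178,175) to (480,177). Retreating up.

Call:
move_arm(rows=[1, 0, 0, 0.03, 0, 0, 0, 1, 0, 0, 0.05, 0, 0, 0, 1, 0, 0, 0.07, 0, 0, 0, 1, 0, 0, 0.07, 0, 0, 0, 1, 0, 0, 0.07, 0, 0, 0, 1, 0, 0, 0.05, 0, 0, 0, 1, 0, 0, 0, 0, 0, 0, 1, 0, 0, 0, 0, 0, 0])

```text
time_s: 12.5
tcp_pos: [0.536, -0.1951, 0.2073]
ee_rot: [-180.0, 0.1, 172.1]
ft_force: [-0.8, 0.4, -0.9]
grip_width: 0.0854
```

Run:
```python
from cell import monitor, capture, camera_params, arm, finder
import cv2,numpy as np
o=monitor.get_obs(); print(o['time_s'],o['tcp_pos'],o['ft_force'],o['grip_width'])
p=camera_params("wrist");np.savez("pwA",**p);cv2.imwrite("pics/wA.png",capture("wrist"))
print(finder.pinpoint("wrist","tile"),finder.pinpoint("wrist","plinth"))
cv2.imwrite("pics/sA.png",capture("side"))
```

```text
12.5 [ 0.53603729 -0.19512011  0.20732997] [-0.78461983  0.39942851 -0.948299  ] 0.08543660243878974
[{'location': [0.554, -0.2044, 0.0284], 'conf': 0.7}, {'location': [0.8072, -0.1157, -0.0016], 'conf': 0.62}] []
```

View pics/wA.png

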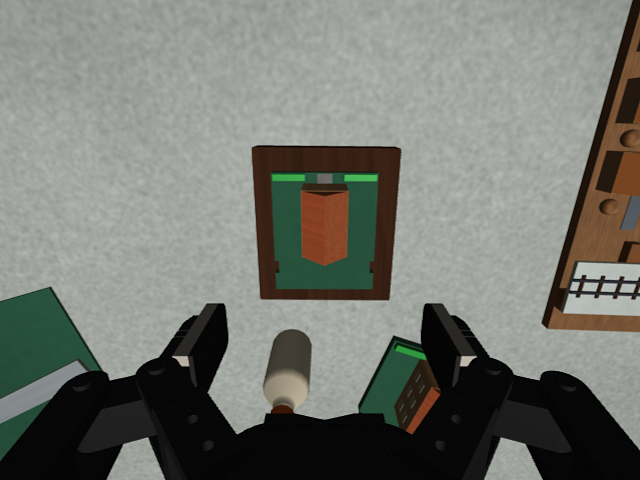

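View pics/sA.png

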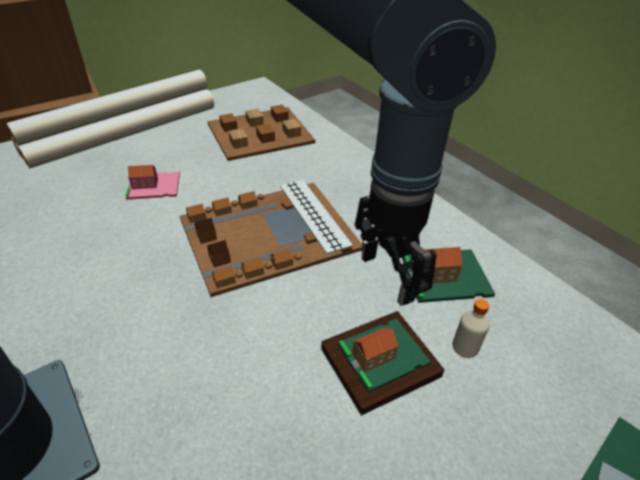

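Run:
```python
from h import *
z=np.load("pwA.npz");p={k:(z[k] if z[k].ndim else float(z[k])) for k in z}
print("plinth");info(back([(253,147),(401,148.5),(389.5,299),(261,298)],.025,p))
print("tile");info(back([(272,173),(379,174),(376,290),(277.5,289)],.033,p))
from cell import arm
arm.close_job()
```

```text
plinth
[ 0.467  -0.2522  0.025 ] len 0.1370 ang 81.48
[ 0.4873 -0.1167  0.025 ] len 0.1569 ang -8.30
[ 0.6425 -0.1393  0.025 ] len 0.1380 ang -98.45
[ 0.6222 -0.2759  0.025 ] len 0.1570 ang 171.33
centre [ 0.5548 -0.196   0.025 ]
tile
[ 0.492  -0.2379  0.033 ] len 0.0990 ang 81.52
[ 0.5066 -0.14    0.033 ] len 0.1197 ang -6.47
[ 0.6255 -0.1535  0.033 ] len 0.1022 ang -98.60
[ 0.6102 -0.2546  0.033 ] len 0.1194 ang 171.96
centre [ 0.5585 -0.1965  0.033 ]
the job is handed in; nothing more can be done
```

The green tile is on the plinth and released, and the job is handed in at about 12.6 s of the 43 s allowed. I don't know the verdict, since none is reported.

**What I did:** I gripped the apartment block and drew the tile about 48 mm forward. That left it clear of the deck by about 13 mm and well short of the houses. I then lifted it, carried it to the plinth, lowered it until it touched (17 N at most), opened the fingers and backed straight up.

**Last checks:**
- **Centring:** the last wrist picture puts the tile's centre about 4 mm from the plinth's (limit 15 mm).
- **Angle:** the edges agree within about 1° (limit 10°).
- **Other objects:** in the last side picture, both loose houses and the glue bottle look unmoved and upright. I judged this by eye, not by measurement.

**Disagreements:** the network's tile reading was about 8 mm off my corner measurement in y. The same network found no plinth in that picture, so I went by the corners.

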